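# Load a soldering board into its bench holder

### The job

Take the whole (not the chipped) honeycomb soldering board by its steel tab, set it at the mouth of the steel holder and slide it in along the two guides, tab crosswise, until it is home or nearly home. Then swing both levers closed across the mouth, so that they lie straight behind the board and it is seated fully home against the stop, and let go.

Things in the scene. Friction and masses are not known exactly. Their poses are not given: they have to be found in the camera images.
- board_grip (a point): Whole soldering board: beige perforated ceramic slab, square corners, 120 (x) by 100 (y) by 12 mm, 0.35 kg, loose on the bench. In its middle an upright steel tab, 8 thick (x), 40 wide (y), top 62 above the underside. This point: in the tab, 42 above the slab's underside; z up. Either end may go in first. A similar board with a big corner broken off is not wanted.
- holder: Low fixed steel holder. Origin: bench level, mid-mouth; board goes in along +x. mm: floor 8 thick from x -70 (open porch) to 122. Guides x 0 to 132: walls at y +-52.5, widening to +-59 in the first 25; lips over the board's edges (|y| > 45.5) at z 27 to 32. Stop at x 122: seated board has centre x 62, underside z 8, rear edge x 2. A lever on each side of the mouth.
- lever_left (a joint): Left (+y) lever, mm: flat steel arm 62 long, z 9-21, pivot at holder x -5, y +70. On it an upright round pin, dia. 12, top z 76, 48 from the pivot: pinch or push it. rad: 0 = open, pointing back (-x) and 25 deg outwards; 2.01 = closed, straight across the mouth (stop 2.03). Pin in holder frame: x = -5 + 48 cos(2.705+q), y = +(70 + 48 sin(2.705+q)). Friction 0.1 N m, no spring; closing, it pushes the board in.
- lever_right (a joint): Right (-y) lever, mm: flat steel arm 62 long, z 9-21, pivot at holder x -5, y -70. On it an upright round pin, dia. 12, top z 76, 48 from the pivot: pinch or push it. rad: 0 = open, pointing back (-x) and 25 deg outwards; 2.01 = closed, straight across the mouth (stop 2.03). Pin in holder frame: x = -5 + 48 cos(2.705+q), y = -(70 + 48 sin(2.705+q)). Friction 0.1 N m, no spring; closing, it pushes the board in.
Not all that is in view belongs to the job. What is shaped like the part that bears board_grip but turquoise is not meant.

How it is judged:
By the outcome, as a careful person would: the job done as asked, in the order asked, and still so for the second after the job is handed in, with the robot touching nothing.
It also fails if it takes over 64 s, if anything falls off the work surface, if the arm or the gripper's body presses on something with over 40 N, if the wrist force passes 120 N, or if a joint passes its speed limit or range.

### The arm

A 6-joint arm with a two-finger parallel gripper is mounted at the origin on the work surface. World frame = base frame: x ahead of the robot, y to its left, z up, the work surface at z = 0. Lengths are in m, angles in rad, forces in N, time in s.
With the tool pointing down it reaches from about 0.35 to 0.775 m from the base axis. Payload 7.3 kg.
Tool frame: the origin (TCP) lies on the centre line of the jaws, within the pads' length; the fingertips stand 17 mm ahead of it and the grasp point (between the pads) lies 2 mm behind it (robot.tip_extent is the distance from the TCP to the fingertips, in m); z points along the fingers, y is the line along which they close (so a half turn about z gives the same grasp; the last joint's range is limited). The gripper opens to 92 mm and grips with 3 to 60 N. Pads are 19 mm wide; open, the fingers measure 130 mm over their backs; the gripper's body (75 mm by 190 mm) begins 47 mm behind the grasp point.
Start: joints at [-1.456, 0.342, 1.524, -0, 1.275, -0.146], TCP at [0.135, -0.507, 0.244] pointing down, gripper open.
Joint ranges: [-2.53, 2.53], [-0.77, 2.02], [0.04, 2.7], [-1, 4.14], [0.28, 2.66], [-3.11, 3.11]. Speed limits (rad/s): [2.57, 2.57, 3.14, 3.14, 3.14, 3.14].

### API

Orientations are given as [roll, pitch, yaw] about the fixed x, y, z axes, in that order (R = Rz(yaw) Ry(pitch) Rx(roll)).
In Python, from cell import robot gives the robot as it stands.
- The arm moves only by the tool step_arm, never from a script. Its argument "motion" is a list of rows, each a list of 2 entries, a list of its own where there are three numbers: the shift along the tool's x, y, z in units of 60 mm (1.0 is 60 mm), then the turn about the tool's z in rad. In form: [[[x, y, z], spin], ...]. A call has 1 to 10 rows; each row is the pose to reach, as a shift and turn from the pose commanded when the call began, along the tool's axes at that moment; what a row does not reach only later rows make up. A row lasts 1/8 s, in which the tool goes at most 62.5 mm and 10.7 degrees, less where a joint would pass 70% of its speed; a pose out of reach is approached as far as the arm can. A call with a gripper value outside its range is refused whole. "hand" is the closure in counts, from 0 (fully open) to 255 (shut), set as the call begins (left out, the last holds). The fingers move at their own pace and stop on an object; "squeeze" is the grip in N (left out, the last holds). Time passes only in rows, so rows that repeat a pose let the fingers close. It gives the time, the measured TCP pose, the force, the opening and the grip force at its end, in the units of the state.
- robot.observe(): the state, without advancing time (a new reading comes with each control period).
- robot.read_camera(name): name is "scene" or "side" or "wrist"; returns a dict with "pixels" (384x512x3 uint8, red, green, blue), "intrinsics" (3x3 intrinsics, pixels), "xyz" and "rotation" of the camera in the world; the wrist camera has in their place "T_tool_cam" (4x4, takes a point from camera to tool coordinates, whose origin is the TCP and whose axes are the flange's). Camera axes: x right, y up, looking along -z (the intrinsics and any distortion apply to the point x, -y, -z); pixel columns grow to the right and rows downward; lengths in m; the calibration is good to about 2 mm. A picture is of the moment at which its call begins: read the wrist's pose just before it. There is no depth.
- robot.hand_in(): hands the job in; it is judged then, once.
The state is a dict: "time": time; "qpos": joint angles; "qvel": joint speeds; "joint_efforts": joint torques, N m; "tool_pos": TCP position; "tool_rot": TCP orientation; "contact_force": force on the tool from outside, world axes, zero at the start; "torque": the same for the moment, N m; "opening": finger opening in m; "grip_force": force on a finger pad.
Only numpy, scipy, OpenCV 4.12 (cv2) and the standard library are available. Lean on these libraries where they do the work, as an engineer would, in place of code of your own. Each camera call takes 0.05 s, during which the arm holds its last target. There are 200 camera calls.

## Working session

There is one attempt and no reset: what is moved stays moved. The work goes in short steps, Python scripts to look and compute and a tool call to move; the robot and the scene stay as the last step left them, time stands still between calls to the robot, and variables do not carry over. Pictures are saved under pics/ and viewed, at most 10 in all, crops included, and the job is handed in when it is done.

Besides the shell and the picture viewer there is one more tool, called after "Request:" as name([rows], argument=value, ...), one row to a line, values as JSON. step_arm: Moves the arm, as the interface text tells. Its arguments: {"type":"object","properties":{"motion":{"type":"array"},"hand":{"type":"number"},"squeeze":{"type":"number"}},"required":["motion"]}

```bash
mkdir -p pics; ls
python3 - <<'E'
from cell import robot
import cv2,numpy as np
s=robot.observe();print(s)
for n in("scene","side"):
    c=robot.read_camera(n);cv2.imwrite(f"pics/{n}0.png",cv2.resize(c["pixels"][:,:,::-1],(800,600),interpolation=cv2.INTER_CUBIC))
    np.savez(f"{n}0.npz",**{k:np.array(v) for k,v in c.items()})
    print(c["intrinsics"],c["xyz"],c["rotation"],[k for k in c])
c=robot.read_camera("wrist");print({k:v for k,v in c.items() if k!="pixels"})
E
```

```text
pics
{'time': 0.0, 'qpos': array([-1.45597865e+00,  3.42758798e-01,  1.52503916e+00,  2.59584329e-05,
        1.27537280e+00, -1.46014412e-01]), 'qvel': array([-1.22466262e-03, -2.65267029e-04, -6.47913760e-05,  1.92895025e-05,
        1.05744819e-03,  1.00961135e-03]), 'joint_efforts': array([-1.83317993e-04, -4.31238413e+01, -2.44222641e+01,  7.18115293e-02,
        5.61441388e-02, -1.30817866e-04]), 'tool_pos': array([ 0.13536666, -0.50685289,  0.24301848]), 'tool_rot': array([-3.14003496e+00, -2.54165456e-04,  2.60824310e-01]), 'contact_force': array([0.72060075, 0.10108646, 0.37845971]), 'torque': array([0.00179014, 0.00075571, 0.00163616]), 'grip_force': 0.0, 'opening': 0.09193101077477296}
[[462.5692688    0.         259.55539164]
 [  0.         462.5692688  191.66535548]
 [  0.           0.           1.        ]] [1.30496484 0.05155139 1.17987866] [ 0.57031399 -0.00442804  1.75652388] ['pixels', 'intrinsics', 'xyz', 'rotation']
[[491.413434     0.         252.63880508]
 [  0.         491.413434   186.24085767]
 [  0.           0.           1.        ]] [0.50423666 0.70739609 0.85568684] [ 0.77364546 -0.00640319 -3.01145977] ['pixels', 'intrinsics', 'xyz', 'rotation']
{'intrinsics': array([[320.14932951,   0.        , 252.0507218 ],
       [  0.        , 320.14932951, 192.55745209],
       [  0.        ,   0.        ,   1.        ]]), 'T_tool_cam': array([[ 7.13304777e-04,  9.60913978e-01,  2.76846201e-01,
         7.39719068e-02],
       [ 9.99999105e-01, -3.72056220e-04, -1.28515441e-03,
         4.80410725e-04],
       [-1.13192049e-03,  2.76846870e-01, -9.60913383e-01,
        -1.40505326e-01],
       [ 0.00000000e+00,  0.00000000e+00,  0.00000000e+00,
         1.00000000e+00]])}
```

View pics/scene0.png

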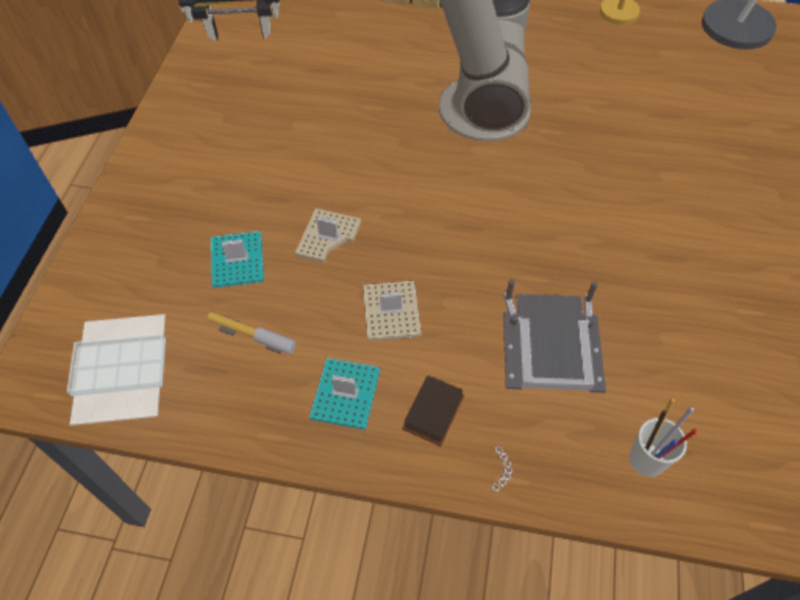

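View pics/side0.png

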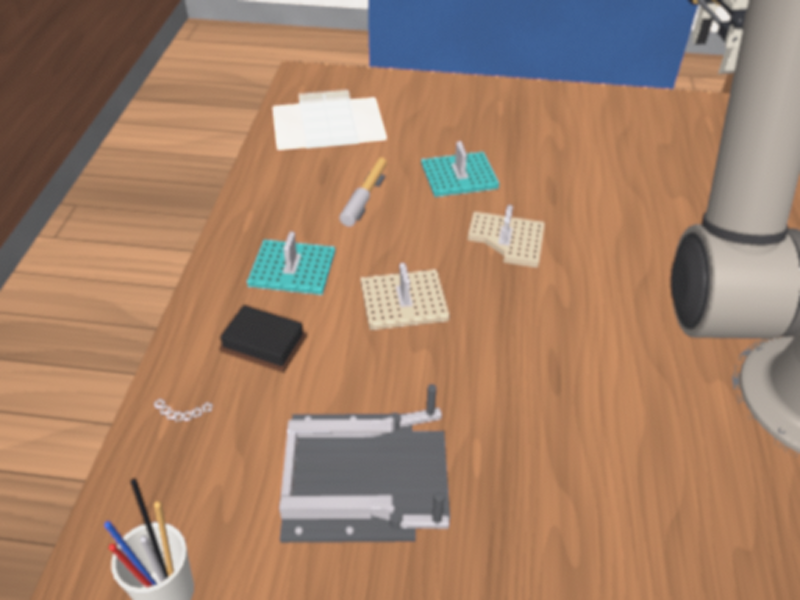

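Scene view: whole board at (392,310) with its tab near (391,300), chipped board at (330,233), holder at (553,342) with mouth up (towards the robot). Side view: whole board at (404,297), holder at (365,475). I'll enlarge these.

Run:
```python
import cv2,numpy as np
# crops in native px (x0,y0,w,h), 4x
def crop(n,r,s):
    p=np.load(n+"0.npz")["pixels"][:,:,::-1];x,y,w,h=r
    return cv2.resize(p[y:y+h,x:x+w],None,fx=s,fy=s,interpolation=cv2.INTER_CUBIC)
cv2.imwrite("pics/sc.png",crop("scene",(225,170,170,85),4.7))
cv2.imwrite("pics/sd.png",crop("side",(170,160,130,195),3.07))
```

```text
(no output)
```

View pics/sc.png

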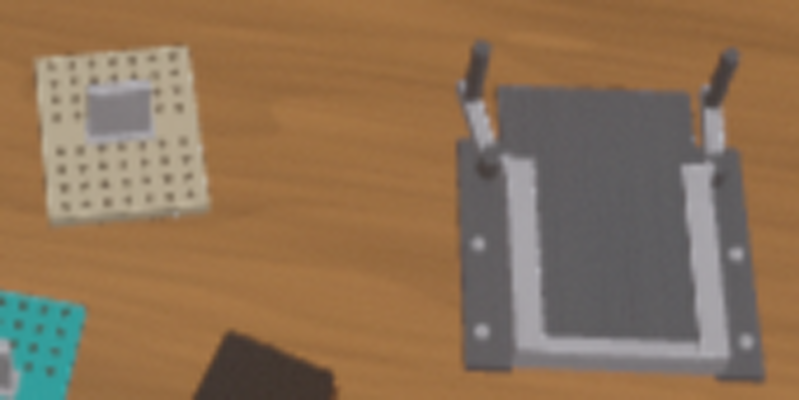

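View pics/sd.png

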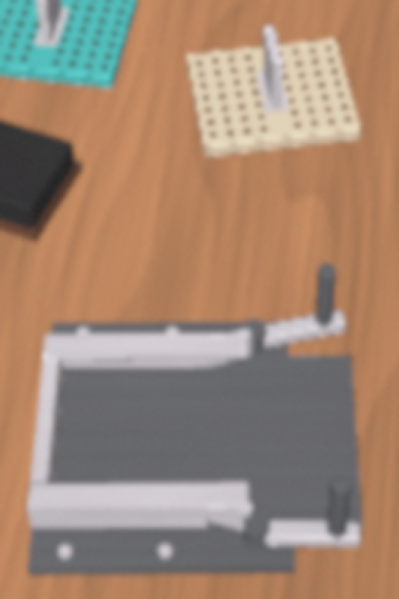

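```bash
cat > h.py <<'E'
import numpy as np
from scipy.spatial.transform import Rotation as R
CR={"scene":(225,170,4.7),"side":(170,160,3.07)}
def ray(c,K,o,Rm):
    d=np.linalg.inv(K)@[c[0],c[1],1]; return o,Rm@[d[0],-d[1],-d[2]]
def fray(n,p):
    c=np.load(n+"0.npz");x,y,s=CR[n]
    return ray(((p[0]+.5)/s-.5+x,(p[1]+.5)/s-.5+y),c["intrinsics"],c["xyz"],R.from_euler("xyz",c["rotation"]).as_matrix())
def onz(r,z): o,d=r; return o+d*(z-o[2])/d[2]
def tri(*rs):
    A=0;b=0
    for o,d in rs:
        d=d/np.linalg.norm(d);P=np.eye(3)-np.outer(d,d);A=A+P;b=b+P@o
    x=np.linalg.solve(A,b)
    return x,[round(1e3*np.linalg.norm(np.cross(x-o,d/np.linalg.norm(d))),1) for o,d in rs]
E
python3 - <<'E'
from h import *
np.set_printoptions(precision=4,suppress=True)
f=fray
print("tabtop",tri(f("scene",(121,85)),f("side",(270,30))))
print("pinL",tri(f("scene",(731,51)),f("side",(339,482))))
print("pinR",tri(f("scene",(482,43)),f("side",(326,268))))
print("slab");S=np.array([onz(f("scene",p),.012) for p in[(36,60),(187,46),(209,207),(49,215)]]);print(S,S.mean(0))
S=np.array([onz(f("side",p),.012) for p in[(188,55),(337,40),(358,130),(207,147)]]);print(S,S.mean(0))
print("porch corners",[onz(f("scene",p),.008) for p in[(499,86),(690,93)]],[onz(f("side",p),.008) for p in[(352,356),]])
print("lip inner",[onz(f("scene",p),.032) for p in[(535,160),(682,166),(544,338),(696,340)]])
print("lip inner side",[onz(f("side",p),.032) for p in[(250,482),(60,482),(250,358),(62,366)]])
print("bolts",[onz(f("scene",p),.01) for p in[(478,243),(482,331),(736,254),(746,342)]])
E
```

```text
tabtop (array([ 0.5955, -0.1045,  0.0726]), [np.float64(2.2), np.float64(2.2)])
pinL (array([0.507 , 0.2615, 0.0756]), [np.float64(2.2), np.float64(2.2)])
pinR (array([0.5297, 0.1103, 0.0759]), [np.float64(1.7), np.float64(1.7)])
slab
[[ 0.5504 -0.1693  0.012 ]
 [ 0.5213 -0.0754  0.012 ]
 [ 0.6373 -0.0404  0.012 ]
 [ 0.6614 -0.1365  0.012 ]] [ 0.5926 -0.1054  0.012 ]
[[ 0.6622 -0.1325  0.012 ]
 [ 0.5464 -0.1658  0.012 ]
 [ 0.5216 -0.0702  0.012 ]
 [ 0.6324 -0.0376  0.012 ]] [ 0.5906 -0.1015  0.012 ]
porch corners [array([0.5115, 0.1272, 0.008 ]), array([0.4939, 0.2485, 0.008 ])] [array([0.5088, 0.1307, 0.008 ])]
lip inner [array([0.5781, 0.1531, 0.032 ]), array([0.5654, 0.2427, 0.032 ]), array([0.6993, 0.1698, 0.032 ]), array([0.6839, 0.2577, 0.032 ])]
lip inner side [array([0.5622, 0.2457, 0.032 ]), array([0.6763, 0.2611, 0.032 ]), array([0.574 , 0.1574, 0.032 ]), array([0.6932, 0.1797, 0.032 ])]
bolts [array([0.6304, 0.1262, 0.01  ]), array([0.69  , 0.1351, 0.01  ]), array([0.6084, 0.2825, 0.01  ]), array([0.6677, 0.2911, 0.01  ])]
```

Request:
step_arm([
  [[0.9, -0.45, 0.1], -0.16],
  [[1.8, -0.9, 0.2], -0.32],
  [[2.7, -1.35, 0.3], -0.48],
  [[3.65, -1.8, 0.4], -0.64],
  [[4.55, -2.25, 0.5], -0.8],
  [[5.45, -2.7, 0.6], -0.96],
  [[6.4, -3.2, 0.7], -1.12],
  [[7.3, -3.65, 0.8], -1.28],
  [[8.2, -4.1, 0.9], -1.44],
  [[9.1, -4.52, 1.0], -1.595],
], hand=0, squeeze=40)

```text
time: 1.4
tool_pos: [0.5942, -0.1028, 0.1832]
tool_rot: [-3.141, 0.0, 1.861]
contact_force: [0.2, -0.8, 0.1]
opening: 0.0915
grip_force: 0.0
```

Request:
step_arm([
  [[0, 0, 0], 0],
  [[0, 0, 0], 0],
  [[0, 0, 0], 0],
])

```text
time: 1.78
tool_pos: [0.5922, -0.1055, 0.1839]
tool_rot: [-3.141, 0.0, 1.854]
contact_force: [0.7, -0.2, 0.3]
opening: 0.0914
grip_force: 0.0
```

```bash
cat >> h.py <<'E'
def wshot(name):
    from cell import robot; import cv2
    s=robot.observe();c=robot.read_camera("wrist")
    np.savez(name+".npz",px=c["pixels"],K=c["intrinsics"],T=c["T_tool_cam"],p=s["tool_pos"],r=s["tool_rot"])
    cv2.imwrite(f"pics/{name}.png",cv2.resize(c["pixels"][:,:,::-1],(800,600),interpolation=cv2.INTER_CUBIC))
    print(s["time"],s["tool_pos"],s["tool_rot"],s["qpos"])
def wray(name,p):
    c=np.load(name+".npz");Rt=R.from_euler("xyz",c["r"]).as_matrix();T=c["T"]
    return ray(((p[0]+.5)/1.5625-.5,(p[1]+.5)/1.5625-.5),c["K"],c["p"]+Rt@T[:3,3],Rt@T[:3,:3])
E
python3 -c "
from h import *
wshot('w1')"
```

```text
1.775 [ 0.59224732 -0.10549248  0.18391992] [-3.14128971e+00  1.90813763e-04  1.85368211e+00] [-3.03453929e-01  5.31101980e-01  1.39123598e+00 -3.47818303e-04
  1.21940147e+00 -5.86219941e-01]
```

View pics/w1.png

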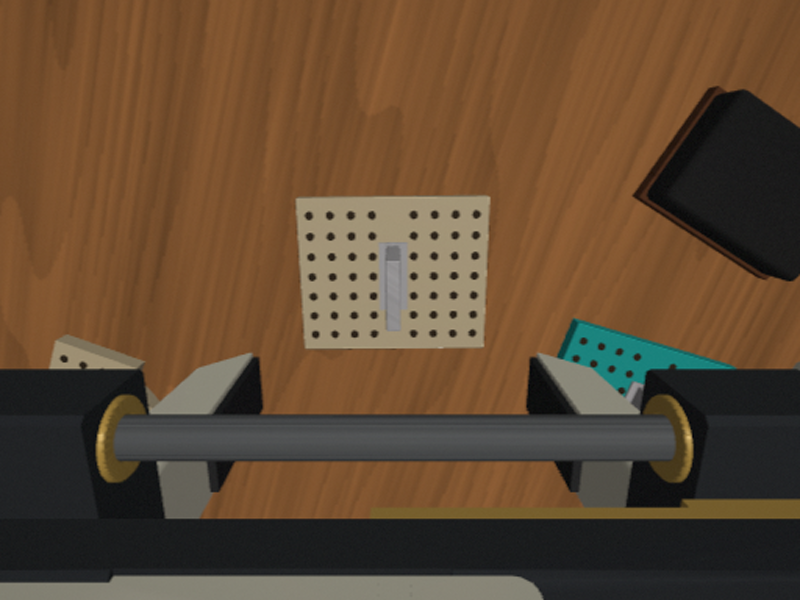

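Wrist view: whole board, slab top corners at (296,198), (490,196), (484,346), (305,348); tab top strip from (393,261) to (393,330).

Run:
```python
from h import *
np.set_printoptions(precision=4,suppress=True)
S=np.array([onz(wray("w1",p),.012) for p in[(296,198),(490,196),(484,346),(305,348)]]);print(S,S.mean(0))
for a,b in((0,1),(3,2)):d=S[b]-S[a];print(np.arctan2(d[1],d[0]),np.linalg.norm(d))
print([onz(wray("w1",p),.062) for p in[(393,261),(393,330),(393,295.5)]])
print("tri",tri(wray("w1",(393,295.5)),fray("scene",(121,85)),fray("side",(270,30))))
```

```text
[[ 0.5199 -0.0749  0.012 ]
 [ 0.6337 -0.0404  0.012 ]
 [ 0.6624 -0.1344  0.012 ]
 [ 0.548  -0.1692  0.012 ]] [ 0.591  -0.1047  0.012 ]
0.2937357923791371 0.11897157846415056
0.29562508719165415 0.11956951686388184
[array([ 0.5852, -0.0861,  0.062 ]), array([ 0.5961, -0.1236,  0.062 ]), array([ 0.5906, -0.1045,  0.062 ])]
tri (array([ 0.5933, -0.104 ,  0.0711]), [np.float64(3.8), np.float64(3.0), np.float64(3.3)])
```

Request:
step_arm([
  [[0.02, -0.015, 0.8], -0.01],
  [[0.02, -0.015, 1.6], -0.01],
  [[0.02, -0.015, 2.1], -0.01],
  [[0.02, -0.015, 2.4], -0.01],
  [[0.02, -0.015, 2.4], -0.01],
  [[0.02, -0.015, 2.4], -0.01],
])

```text
time: 2.58
tool_pos: [0.5927, -0.1041, 0.0412]
tool_rot: [3.139, 0.002, 1.865]
contact_force: [0.6, -0.0, 0.4]
opening: 0.0915
grip_force: 0.0
```

Request:
step_arm([
  [[0, 0, 0], 0],
  [[0, 0, 0], 0],
  [[0, 0, 0], 0],
  [[0, 0, 0], 0],
  [[0, 0, 0], 0],
  [[0, 0, 0], 0],
  [[0, 0, 0], 0],
  [[0, 0, 0], 0],
], hand=255, squeeze=45)

```text
time: 3.58
tool_pos: [0.5918, -0.1036, 0.0397]
tool_rot: [-3.142, 0.0, 1.866]
contact_force: [0.6, -0.2, 1.1]
opening: 0.0165
grip_force: 0.0
```

Request:
step_arm([
  [[0, 0, 0], 0],
  [[0, 0, 0], 0],
  [[0, 0, 0], 0],
  [[0, 0, -0.3], 0],
  [[0, 0, -0.9], 0],
  [[0, 0, -1.6], 0],
  [[0, 0, -1.6], 0],
])

```text
time: 4.45
tool_pos: [0.594, -0.104, 0.1399]
tool_rot: [3.135, 0.005, 1.866]
contact_force: [0.3, 0.3, -5.4]
opening: 0.0077
grip_force: 45.0
```

Request:
step_arm([
  [[0.4, 0.1, -0.3], 0.02],
  [[1.0, 0.25, -0.7], 0.05],
  [[1.7, 0.42, -1.2], 0.08],
  [[2.4, 0.6, -1.7], 0.11],
  [[3.0, 0.75, -2.1], 0.14],
  [[3.55, 0.89, -2.4], 0.152],
  [[3.55, 0.89, -2.4], 0.152],
  [[3.55, 0.89, -2.4], 0.152],
  [[3.55, 0.89, -2.4], 0.152],
])

```text
time: 5.58
tool_pos: [0.5806, 0.1147, 0.2783]
tool_rot: [-3.139, 0.0, 1.713]
contact_force: [0.1, -0.6, -5.1]
opening: 0.0076
grip_force: 45.0
```

```bash
python3 -c "
from h import *
wshot('w2')"
```

```text
5.575 [0.58063252 0.11473322 0.27831695] [-3.13902333e+00  1.67766789e-04  1.71257518e+00] [ 6.58271596e-02  4.46491580e-01  1.26718470e+00 -3.65835317e-04
  1.43046557e+00 -7.58998463e-02]
```

View pics/w2.png

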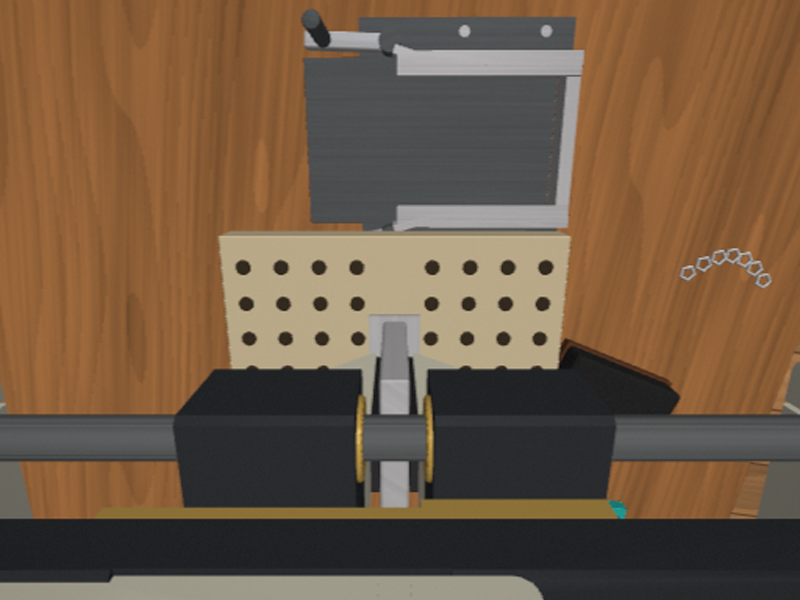

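Wrist view: holder beyond the held board; porch corners (304,58) and (312,222), lip inner edges at rows ~76 and ~206, mouth ends at col ~397, stop inner edge ~(566,80)–(556,205), left pin top (311,14).

Run:
```python
from h import *
np.set_printoptions(precision=4,suppress=True)
w=lambda p,z:onz(wray("w2",p),z)
P=[w((304,58),.008),w((312,222),.008)];L=[w((398,76),.032),w((565,76),.032)];Rr=[w((397,206),.032),w((556,205),.032)]
ST=[w((568,79),.032),w((556,205),.032)]
for n,q in zip(("porch","lipL","lipR","stop"),(P,L,Rr,ST)):
    d=q[1]-q[0];print(n,q[0],q[1],np.linalg.norm(d),np.degrees(np.arctan2(d[1],d[0])))
print("bolts",w((464,31),.01),w((546,31),.01))
print("pin",w((311,14),.076), tri(wray("w2",(311,14)),fray("scene",(731,51)),fray("side",(339,482))))
print("slab held corners",w((220,236),.25),w((570,236),.25))
print("tri porchL",tri(wray("w2",(304,58)),fray("scene",(690,93))), "lipR mouth",tri(wray("w2",(397,207)),fray("scene",(535,160)),fray("side",(250,358))),"lipL",tri(wray("w2",(398,76)),fray("scene",(682,166)),fray("side",(250,482))))
```

```text
porch [0.492  0.2484 0.008 ] [0.5098 0.1273 0.008 ] 0.12240481090050659 -81.64469920268476
lipL [0.5639 0.2427 0.032 ] [0.6816 0.2596 0.032 ] 0.11884875454614158 8.145252035718325
lipR [0.5763 0.1522 0.032 ] [0.6961 0.1702 0.032 ] 0.12116170998154924 8.532022330871893
stop [0.6841 0.258  0.032 ] [0.6961 0.1702 0.032 ] 0.08857058588946483 -82.21035420933623
bolts [0.6072 0.2829 0.01  ] [0.6669 0.2914 0.01  ]
pin [0.5068 0.2636 0.076 ] (array([0.5072, 0.2623, 0.0766]), [np.float64(1.2), np.float64(2.7), np.float64(2.0)])
slab held corners [0.5147 0.154  0.25  ] [0.632  0.1709 0.25  ]
tri porchL (array([0.4913, 0.2491, 0.0043]), [np.float64(0.1), np.float64(0.1)]) lipR mouth (array([0.5753, 0.1526, 0.0265]), [np.float64(2.1), np.float64(1.1), np.float64(1.2)]) lipL (array([0.5631, 0.2433, 0.028 ]), [np.float64(0.7), np.float64(0.2), np.float64(0.6)])
```

Request:
step_arm([
  [[0.4, -0.3, 0.3], 0],
  [[0.9, -0.7, 0.7], 0],
  [[1.41, -1.08, 1.2], 0],
  [[1.41, -1.08, 1.8], 0],
  [[1.41, -1.08, 2.5], 0],
  [[1.41, -1.08, 2.97], -0.002],
  [[1.41, -1.08, 2.97], -0.002],
  [[1.41, -1.08, 2.97], -0.002],
  [[1.41, -1.08, 2.97], -0.002],
])

```text
time: 6.75
tool_pos: [0.5058, 0.1903, 0.103]
tool_rot: [3.139, -0.0, 1.715]
contact_force: [-0.1, 0.0, -2.9]
opening: 0.0079
grip_force: 45.0
```

Run:
```python
from h import *
wshot('w3')
```

```text
6.75 [0.50579082 0.19030325 0.1029961 ] [ 3.13869303e+00 -1.15993925e-04  1.71546984e+00] [ 2.18069566e-01  5.20585492e-01  1.66865342e+00 -1.19233866e-04
  9.49453423e-01  7.34654952e-02]
```

View pics/w3.png

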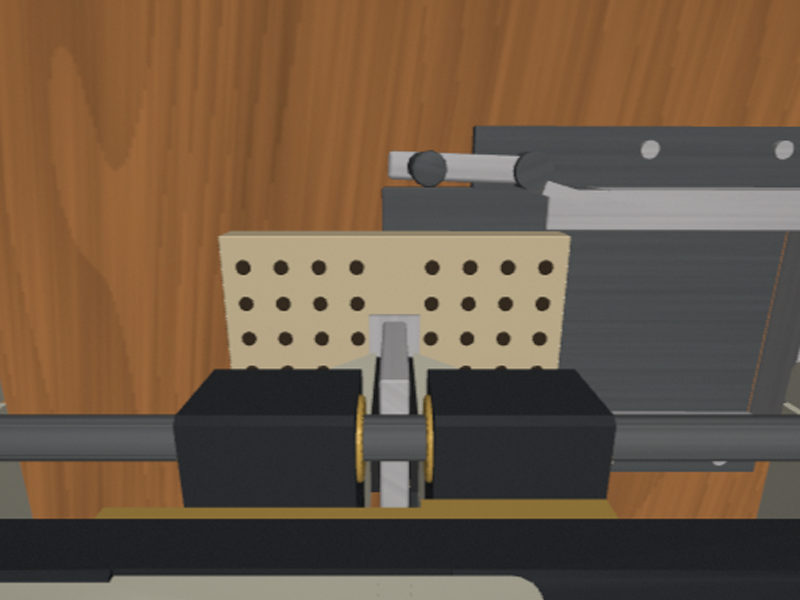

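Held board front edge at column ~565, its +y edge at row 236; left lip inner edge at (560–790,230), right lip inner edge just visible at (615–750,411).

Run:
```python
from h import *
np.set_printoptions(precision=4,suppress=True)
O=np.array([.5701,.1977]);a=.144;E=np.array([[np.cos(a),np.sin(a)],[-np.sin(a),np.cos(a)]])
h=lambda p,z:1e3*E@(onz(wray("w3",p),z)[:2]-O)
print("lipL",h((560,230),.032),h((785,231),.032),"lipR",h((620,411),.027),h((745,411),.027),h((620,411),.032))
print("board edge",h((221,236),.075),h((570,236),.075),"pin",h((428,165),.076),"pivot",h((536,168),.03))
c=np.load("w3.npz");print("tcp",1e3*E@(c["p"][:2]-O))
```

```text
lipL [ 5.0765 46.2245] [100.6276  45.8906] lipR [ 43.8653 -41.6578] [104.2523 -41.6776] [ 41.3318 -38.9398]
board edge [-123.7089   50.1526] [-5.764  50.2593] pin [-54.3529  73.3907] pivot [-6.5705 71.5281]
tcp [-64.705    1.9084]
```

Request:
step_arm([
  [[0, 0, 0.4], 0],
  [[0, 0, 0.75], 0],
  [[0, 0, 0.84], 0],
  [[0, 0, 0.84], 0],
  [[0, 0, 0.84], 0],
  [[0, 0.2, 0.84], 0],
  [[0, 0.4, 0.84], 0],
  [[0, 0.6, 0.84], 0],
  [[0, 0.6, 0.84], 0],
  [[0, 0.6, 0.84], 0],
])

```text
time: 8.05
tool_pos: [0.54, 0.1954, 0.0507]
tool_rot: [-3.14, 0.0, 1.716]
contact_force: [-0.2, -0.6, -5.3]
opening: 0.0077
grip_force: 45.0
```

Request:
step_arm([
  [[0, 0.2, 0], 0],
  [[0, 0.4, 0], 0],
  [[0, 0.6, 0], 0],
  [[0, 0.8, 0], 0],
  [[0, 0.95, 0], 0],
  [[0, 1.1, 0], 0],
  [[0, 1.1, 0], 0],
])

```text
time: 8.93
tool_pos: [0.6063, 0.205, 0.051]
tool_rot: [3.141, 0.0, 1.716]
contact_force: [-0.5, 0.5, -5.0]
opening: 0.0078
grip_force: 45.0
```

Request:
step_arm([
  [[0, 0.12, 0], 0],
  [[0, 0.24, 0], 0],
  [[0, 0.36, 0], 0],
  [[0, 0.36, 0], 0],
  [[0, 0.36, 0.03], 0],
  [[0, 0.36, 0.05], 0],
  [[0, 0.36, 0.05], 0],
  [[0, 0.36, 0.05], 0],
])

```text
time: 9.93
tool_pos: [0.627, 0.2081, 0.0481]
tool_rot: [3.142, 0.0, 1.716]
contact_force: [-0.1, -0.7, -4.8]
opening: 0.0077
grip_force: 45.0
```

Request:
step_arm([
  [[0, 0, 0.02], 0],
  [[0, 0, 0.03], 0],
  [[0, 0, 0.03], 0],
])

```text
time: 10.3
tool_pos: [0.6272, 0.2082, 0.0477]
tool_rot: [3.141, 0.0, 1.716]
contact_force: [-3.5, -1.0, 5.1]
opening: 0.0077
grip_force: 45.0
```

Request:
step_arm([
  [[0, 0, 0], 0],
  [[0, 0, 0], 0],
  [[0, 0, 0], 0],
  [[0, 0, 0], 0],
  [[0, 0, -0.3], 0],
  [[0, 0, -1.0], 0],
  [[0, 0, -1.8], 0],
  [[0, 0, -1.8], 0],
], hand=144)

```text
time: 11.3
tool_pos: [0.6297, 0.2088, 0.1607]
tool_rot: [3.131, -0.001, 1.716]
contact_force: [0.6, -0.2, -0.5]
opening: 0.04
grip_force: 0.0
```

Request:
step_arm([
  [[0.3, -0.45, 0], 0],
  [[0.6, -0.95, 0], 0],
  [[0.9, -1.4, 0], 0],
  [[1.19, -1.85, 0], 0],
  [[1.19, -1.85, 0.0], 0],
  [[1.19, -1.85, 0.0], 0],
  [[1.19, -1.85, 0.0], 0],
])

```text
time: 12.18
tool_pos: [0.5078, 0.2623, 0.1542]
tool_rot: [3.141, 0.0, 1.715]
contact_force: [0.1, -1.5, 0.5]
opening: 0.04
grip_force: 0.0
```

Run:
```python
from h import *
wshot('w4')
```

```text
12.175 [0.5077577  0.26229361 0.15423511] [3.14118123e+00 1.70004286e-04 1.71493943e+00] [ 3.42865258e-01  5.08541557e-01  1.52080936e+00 -2.76488009e-04
  1.11187199e+00  1.98844553e-01]
```

View pics/w4.png

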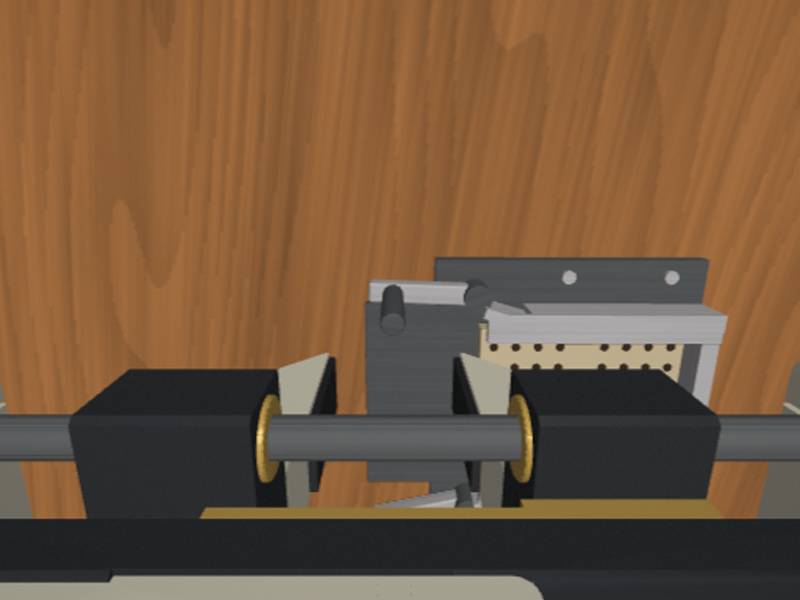

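Pin top at (393,322), centred between the open fingers (325 and 460). Descend and pinch.

Request:
step_arm([
  [[0, 0, 0.6], 0],
  [[0, 0, 1.2], 0],
  [[0, 0, 1.55], 0],
  [[0, 0, 1.64], 0],
  [[0, 0, 1.64], 0],
  [[0, 0, 1.64], 0],
])

```text
time: 12.98
tool_pos: [0.5077, 0.2629, 0.0569]
tool_rot: [3.14, -0.0, 1.716]
contact_force: [0.7, 1.0, -0.7]
opening: 0.0401
grip_force: 0.0
```

Request:
step_arm([
  [[0, 0, 0], 0],
  [[0, 0, 0], 0],
  [[0, 0, 0], 0],
  [[0, 0, 0], 0],
  [[0, 0, 0], 0],
  [[0, 0, 0], 0],
], hand=255, squeeze=25)

```text
time: 13.72
tool_pos: [0.5069, 0.2628, 0.056]
tool_rot: [-3.142, 0.0, 1.716]
contact_force: [-0.6, -0.4, 3.0]
opening: 0.0114
grip_force: 25.0
```

Request:
step_arm([
  [[-0.055, 0, 0], 0],
  [[-0.11, 0, 0], 0],
  [[-0.17, 0.007, 0], 0],
  [[-0.23, 0.017, 0], 0],
  [[-0.285, 0.033, 0], 0],
  [[-0.34, 0.05, 0], 0],
  [[-0.395, 0.073, 0], 0],
  [[-0.45, 0.1, 0], 0],
  [[-0.5, 0.13, 0], 0],
  [[-0.55, 0.165, 0], 0],
])

```text
time: 14.98
tool_pos: [0.52, 0.2316, 0.0559]
tool_rot: [-3.138, -0.0, 1.716]
contact_force: [-6.3, 2.1, 7.6]
opening: 0.0114
grip_force: 25.0
```

Request:
step_arm([
  [[-0.045, 0.04, 0], 0],
  [[-0.09, 0.08, 0], 0],
  [[-0.13, 0.127, 0], 0],
  [[-0.165, 0.175, 0], 0],
  [[-0.2, 0.225, 0], 0],
  [[-0.227, 0.276, 0], 0],
  [[-0.252, 0.33, 0], 0],
  [[-0.272, 0.387, 0], 0],
  [[-0.287, 0.445, 0], 0],
  [[-0.3, 0.503, 0], 0],
])

```text
time: 16.23
tool_pos: [0.5524, 0.216, 0.0558]
tool_rot: [-3.137, 0.003, 1.716]
contact_force: [-7.7, -7.2, 7.3]
opening: 0.0113
grip_force: 25.0
```

Request:
step_arm([
  [[-0.006, 0.05, 0], 0],
  [[-0.01, 0.09, 0], 0],
  [[-0.012, 0.125, 0], 0],
  [[-0.012, 0.15, 0], 0],
  [[-0.012, 0.15, 0], 0],
])

```text
time: 16.85
tool_pos: [0.5615, 0.2168, 0.0558]
tool_rot: [-3.137, 0.003, 1.716]
contact_force: [-5.9, -7.0, 8.3]
opening: 0.0114
grip_force: 25.0
```

Request:
step_arm([
  [[0.01, 0.03, 0], 0],
  [[0.02, 0.05, 0], 0],
  [[0.02, 0.05, 0], 0],
  [[0.02, 0.05, 0], 0],
])

```text
time: 17.35
tool_pos: [0.5624, 0.2171, 0.0558]
tool_rot: [-3.132, 0.004, 1.717]
contact_force: [-13.7, -13.4, 13.7]
opening: 0.0117
grip_force: 25.0
```

Request:
step_arm([
  [[0, 0.03, 0], 0],
  [[0, 0.06, 0], 0],
  [[0, 0.06, 0], 0],
  [[0, 0.06, 0], 0],
])

```text
time: 17.85
tool_pos: [0.5626, 0.2171, 0.0557]
tool_rot: [-3.125, 0.005, 1.717]
contact_force: [-23.9, -15.6, 21.1]
opening: 0.0112
grip_force: 25.0
```

Request:
step_arm([
  [[0, -0.08, 0], 0],
  [[0, -0.08, 0], 0],
])

```text
time: 18.1
tool_pos: [0.5623, 0.2171, 0.0558]
tool_rot: [-3.135, 0.004, 1.716]
contact_force: [-9.2, -11.3, 10.6]
opening: 0.0114
grip_force: 25.0
```

Request:
step_arm([
  [[0, 0, 0], 0],
  [[0, 0, 0], 0],
  [[0, 0, 0], 0],
  [[0, 0, 0], 0],
  [[0, 0, -0.4], 0],
  [[0, 0, -1.0], 0],
  [[0, 0, -1.6], 0],
  [[0, 0, -1.6], 0],
  [[0, 0, -1.6], 0],
], hand=160)

```text
time: 19.23
tool_pos: [0.5641, 0.2201, 0.1512]
tool_rot: [-3.141, 0.0, 1.716]
contact_force: [-0.4, -0.0, 0.2]
opening: 0.034
grip_force: 0.0
```

Request:
step_arm([
  [[-0.4, -0.2, 0], 0],
  [[-0.9, -0.45, 0], 0],
  [[-1.35, -0.65, 0], 0],
  [[-1.72, -0.83, 0], 0],
  [[-1.72, -0.83, 0], 0],
  [[-1.72, -0.83, 0], 0],
  [[-1.72, -0.83, 0], 0],
])

```text
time: 20.1
tool_pos: [0.5303, 0.1116, 0.1515]
tool_rot: [-3.141, -0.0, 1.717]
contact_force: [0.4, -0.9, 0.7]
opening: 0.0344
grip_force: 0.0
```

Run:
```python
from h import *
wshot('w5')
```

```text
20.1 [0.53027512 0.11160961 0.15148661] [-3.14118938e+00 -1.16287257e-04  1.71673787e+00] [ 6.59415879e-02  4.62989777e-01  1.60923170e+00  9.54147779e-05
  1.06978246e+00 -8.00458232e-02]
```

View pics/w5.png

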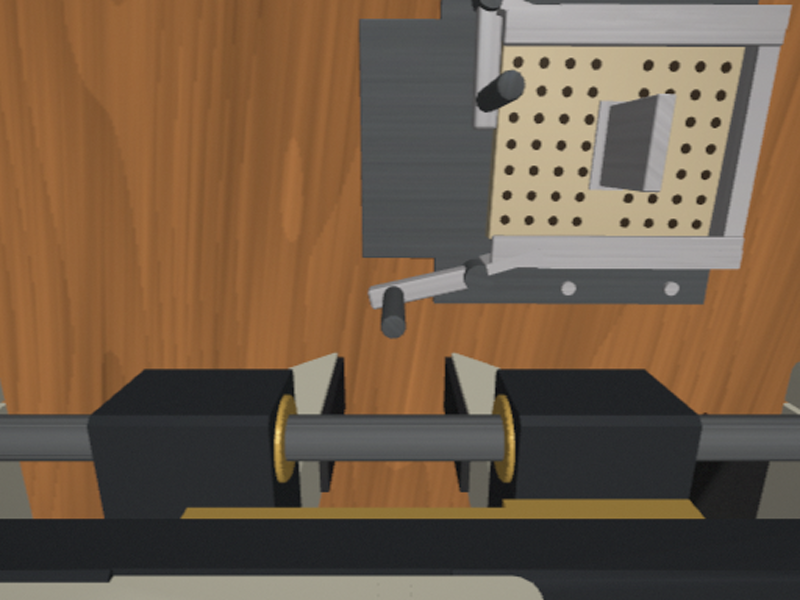

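Left lever lies straight across the mouth behind the board; right pin top at (393,325), centred between the fingers.

Run:
```python
from h import *
O=np.array([.5701,.1977]);a=.144;E=np.array([[np.cos(a),np.sin(a)],[-np.sin(a),np.cos(a)]])
h=lambda p,z,n="w5":1e3*E@(onz(wray(n,p),z)[:2]-O)
print(h((393,325),.076),h((510,83),.076),"w4 pinL",h((393,322),.076,"w4"),1e3*E@(np.load("w5.npz")["p"][:2]-O))
```

```text
[-52.87193233 -79.16533307] [-6.38121715 22.91874496] w4 pinL [-53.47365036  73.68939087] [-51.76690445 -79.48436008]
```

Request:
step_arm([
  [[0, -0.01, 0.6], 0],
  [[0, -0.01, 1.2], 0],
  [[0, -0.01, 1.5], 0],
  [[0, -0.01, 1.59], 0],
  [[0, -0.01, 1.59], 0],
  [[0, -0.01, 1.59], 0],
])

```text
time: 20.9
tool_pos: [0.5303, 0.1109, 0.0574]
tool_rot: [3.14, 0.0, 1.716]
contact_force: [-0.1, 0.5, 0.5]
opening: 0.0345
grip_force: 0.0
```

Request:
step_arm([
  [[0, 0, 0], 0],
  [[0, 0, 0], 0],
  [[0, 0, 0], 0],
  [[0, 0, 0], 0],
  [[0, 0, 0], 0],
  [[0, 0, 0], 0],
], hand=255)

```text
time: 21.65
tool_pos: [0.5298, 0.1107, 0.0567]
tool_rot: [3.141, 0.0, 1.716]
contact_force: [-0.1, 0.3, 3.3]
opening: 0.0119
grip_force: 25.0
```

Request:
step_arm([
  [[0.04, -0.006, 0], 0],
  [[0.082, -0.012, 0], 0],
  [[0.14, -0.014, 0], 0],
  [[0.2, -0.014, 0], 0],
  [[0.26, -0.007, 0], 0],
  [[0.32, 0.002, 0], 0],
  [[0.38, 0.017, 0], 0],
  [[0.436, 0.036, 0], 0],
  [[0.49, 0.06, 0], 0],
  [[0.545, 0.086, 0], 0],
])

```text
time: 22.9
tool_pos: [0.5276, 0.1434, 0.0565]
tool_rot: [-3.136, 0.0, 1.716]
contact_force: [-8.6, -3.4, 11.8]
opening: 0.0112
grip_force: 25.0
```

Request:
step_arm([
  [[0.05, 0.032, 0], 0],
  [[0.1, 0.066, 0], 0],
  [[0.147, 0.105, 0], 0],
  [[0.19, 0.146, 0], 0],
  [[0.23, 0.192, 0], 0],
  [[0.265, 0.239, 0], 0],
  [[0.298, 0.29, 0], 0],
  [[0.326, 0.342, 0], 0],
  [[0.351, 0.397, 0], 0],
  [[0.372, 0.453, 0], 0],
])

```text
time: 24.15
tool_pos: [0.5487, 0.173, 0.0561]
tool_rot: [-3.132, -0.005, 1.716]
contact_force: [-13.9, 11.8, 11.4]
opening: 0.0114
grip_force: 25.0
```

Request:
step_arm([
  [[0.015, 0.058, 0], 0],
  [[0.028, 0.116, 0], 0],
  [[0.033, 0.156, 0], 0],
  [[0.037, 0.196, 0], 0],
  [[0.038, 0.25, 0], 0],
  [[0.038, 0.29, 0], 0],
  [[0.038, 0.29, 0], 0],
  [[0.038, 0.29, 0], 0],
])

```text
time: 25.15
tool_pos: [0.568, 0.1775, 0.0562]
tool_rot: [-3.137, -0.004, 1.716]
contact_force: [-7.6, 10.2, 6.0]
opening: 0.0116
grip_force: 25.0
```

Request:
step_arm([
  [[-0.02, 0.04, 0], 0],
  [[-0.03, 0.08, 0], 0],
  [[-0.03, 0.1, 0], 0],
  [[-0.03, 0.1, 0], 0],
])

```text
time: 25.65
tool_pos: [0.5684, 0.1774, 0.056]
tool_rot: [-3.125, -0.006, 1.716]
contact_force: [-26.6, 14.0, 20.3]
opening: 0.0115
grip_force: 25.1
```

At its stop. Unload, release, rise and look.

Request:
step_arm([
  [[-0.02, -0.09, 0], 0],
  [[-0.02, -0.09, 0], 0],
])

```text
time: 25.9
tool_pos: [0.5682, 0.1771, 0.0562]
tool_rot: [-3.137, -0.008, 1.716]
contact_force: [-9.8, 21.7, 6.5]
opening: 0.0114
grip_force: 25.0
```

Request:
step_arm([
  [[0, 0, 0], 0],
  [[0, 0, 0], 0],
  [[0, 0, 0], 0],
  [[0, 0, 0], 0],
  [[0, 0, -0.4], 0],
  [[0, 0, -1.0], 0],
  [[0, 0, -1.8], 0],
  [[-0.7, 0, -2.4], 0],
  [[-1.5, 0, -2.4], 0],
  [[-1.5, 0, -2.4], 0],
], hand=160)

```text
time: 27.15
tool_pos: [0.5852, 0.0794, 0.201]
tool_rot: [3.141, 0.001, 1.711]
contact_force: [-0.4, 0.6, -0.3]
opening: 0.034
grip_force: 0.0
```

Request:
step_arm([
  [[0, 0, 0], 0],
  [[0, 0, 0], 0],
])

```text
time: 27.4
tool_pos: [0.5843, 0.0836, 0.2001]
tool_rot: [-3.141, -0.0, 1.717]
contact_force: [0.8, 0.3, 0.5]
opening: 0.0339
grip_force: 0.0
```

Run:
```python
from h import *
wshot('w6')
```

```text
27.4 [0.58428005 0.08358466 0.20012472] [-3.14082767e+00 -2.93755188e-04  1.71680538e+00] [ 1.21888487e-02  4.96870356e-01  1.40301443e+00  1.99730407e-04
  1.24250522e+00 -1.33884793e-01]
```

View pics/w6.png

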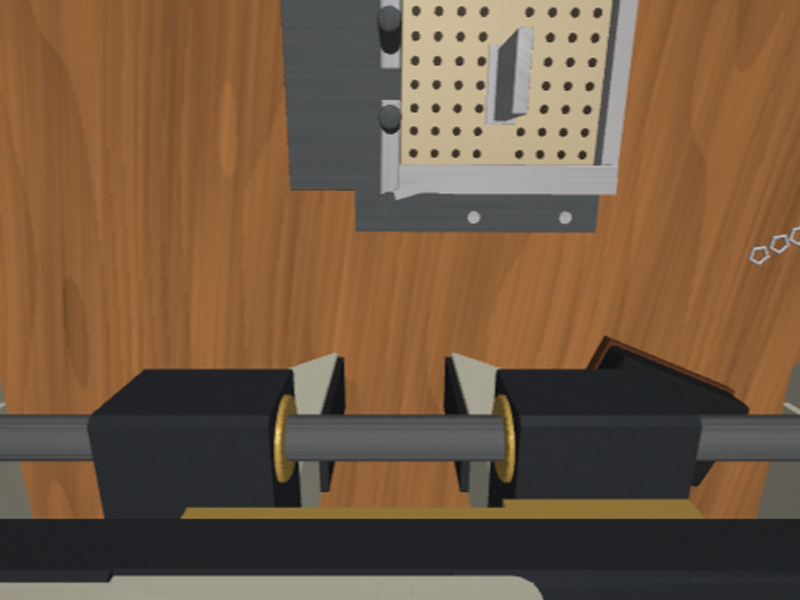

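Both levers lie in line across the mouth (pins (389,18), (389,117)); I check the board's seating: rear edge ~(402,60), front edge ~(607,60), stop's top inner edge ~(624,60).

Run:
```python
from h import *
np.set_printoptions(precision=1,suppress=True)
O=np.array([.5701,.1977]);a=.144;E=np.array([[np.cos(a),np.sin(a)],[-np.sin(a),np.cos(a)]])
h=lambda p,z:1e3*E@(onz(wray("w6",p),z)[:2]-O)
print("rear",h((402,60),.02),h((401,150),.02),"front",h((607,60),.02),h((599,150),.02))
print("stop top",h((624,60),.032),h((624,60),.027),h((616,150),.032))
print("tab top",h((524,27),.07),h((519,112),.07))
print("pins",h((389,18),.076),h((389,117),.076),"arm rear/front R",h((382,150),.021),h((399,150),.021))
```

```text
rear [ 1.3 13.4] [  1. -37.] front [121.3  13.8] [122.5 -36.7]
stop top [126.2  11.7] [128.3  12.6] [127.8 -36.8]
tab top [59.8 19.8] [ 60.1 -19. ]
pins [-5.8 22.1] [ -5.8 -22. ] arm rear/front R [-10.6 -37.1] [ -0.2 -37. ]
```

```bash
python3 -c "
from cell import robot
print(robot.hand_in())"
```

```text
the job is handed in; nothing more can be done
None
```

The whole board is seated in the holder to within the roughly 1 mm the camera resolves, both levers are closed straight behind it, the gripper is clear, and I handed the job in at about 27 s; no verdict was returned.

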